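Park the cementing set in its moulded bases

ROBOT

A 6-joint arm with a two-finger parallel gripper is mounted at the origin on a cart in front of the work surface, level with it; the furniture and walls round the work are solid. World frame = base frame: x ahead of the robot, y to its left, z up, the work surface at z = 0. Lengths are in m, angles in rad, forces in N, time in s.
With the tool pointing down it reaches from about 0.275 to 0.825 m from the base axis. Payload 4.9 kg.
Tool frame: the origin (TCP) lies midway between the tips of the shut fingers; the grasp point (between the pads) lies 19 mm behind it (bot.grip_depth is the distance from the TCP to the grasp point, in m); z points along the fingers, y is the line along which they close (so a half turn about z gives the same grasp; the last joint's range is limited). The gripper opens to 85 mm and grips with 20 to 120 N. Pads are 22 mm wide; open, the fingers measure 114 mm over their backs; the gripper's body (76 mm by 85 mm) begins 54 mm behind the grasp point. The pads swing forward as they close: fully open they stand 13 mm farther back than shut.
Start: joints at [1.195, 0.326, -0.193, 1.052, 0, 1.437], TCP at [0.132, 0.534, 0.231] pointing down, gripper open.
Joint ranges: [-2.65, 2.65], [-0.97, 1.79], [-1.3, 1.35], [-1.93, 2.1], [-1.47, 1.37], [-3.14, 3.14]. Speed limits (rad/s): [2.57, 2.57, 3.14, 3.14, 3.14, 3.14].

INTERFACE

Orientations are given as a unit quaternion [w, x, y, z].
In Python, from cell import bot gives the robot as it stands. Calls block until the motion is done:
- bot.move_pose(position, orientation): joint-space move of the TCP to a pose.
- bot.move_linear(position, speed=0.15, rotation=None, until_force=None): straight line of the TCP; rotation=None keeps the orientation; speed is the mean speed in m/s. With until_force (N) it stops when the force on the tool has changed by that much, and returns True; else False.
- bot.goto_joints(angles): joint-space move.
- bot.set_gripper(opening, grasp_force=None): opening from 0.0 (shut) to 1.0 (fully open); grasp_force is the grip in N (None keeps the last); returns when the fingers have stopped.
- bot.wait(seconds).
- bot.solve_ik(position, orientation): joint angles nearest the present ones, or None.
- bot.camera(name): name is "scene" or "top" or "wrist"; returns the picture (420x560x3 uint8, red, green, blue); there is no depth.
- bot.calibration(name): a dict with "mtx" (3x3 intrinsics, pixels), "extrinsics" (4x4, takes a point from world to camera coordinates); the wrist camera has in their place "hand_eye" (4x4, takes a point from camera to tool coordinates, whose origin is the TCP and whose axes are the flange's). Camera axes: x right, y down, z forward; pixel columns grow to the right and rows downward; lengths in m; the calibration is good to about 2 mm. A picture is of the moment at which its call begins: read the wrist's pose just before it. calibration takes no time and is no camera call.
A pose or a line that the arm cannot do raises bot.PlanningError and nothing moves.
- bot.close_job(): hands the job in; it is judged then, once.
Trained networks look in the newest picture that a camera, given by its name, has taken for a name from the list of things; names that differ only in an ending like _2 or _b are one class to them, and where a whole thing is asked for, a point or a joint stands for the part that bears it (a point fixed in the world has none). Each returns a list of dicts, best first, with "confidence" (0 to 1); they miss things now and then, are a little off and sometimes report something else, mostly with a low value. They report only what shows in the picture. A call takes as long as a camera call. They do not tell look-alikes from the thing itself.
- bot.search_frame(camera, thing): "bbox" ([left, top, width, height] in pixels, round what is visible of it).
Readings, each from a call of its own:
- bot.read_clock(): time.
- bot.read_joint_positions(): joint angles.
- bot.read_joint_vel(): joint speeds.
- bot.read_joint_efforts(): joint torques, N m.
- bot.read_position(): TCP position.
- bot.read_tool_rot(): TCP orientation.
- bot.read_ft_force(): force on the tool from outside, world axes, zero at the start.
- bot.read_moment(): the same for the moment, N m.
- bot.read_gripper_width(): opening from 0.0 (shut) to 1.0 (fully open).
- bot.read_finger_force(): force on a finger pad.
Only numpy, scipy, OpenCV 4.12 (cv2) and the standard library are available. Lean on these libraries where they do the work, as an engineer would, in place of code of your own. Each camera call takes 0.05 s, during which the arm holds its last target. There are 200 camera calls.

TASK

Tidy the cementing set: put the squat powder jar, the slim small bottle, the medicine carton and the bur block each into the white base whose recess matches its outline in shape and size, with the carton and the bur block turned to lie along their recess. Each must end upright and flat on the recess floor, not propped on the rim; set them down rather than dropping them, and leave the tape roll and the large white tablet bottle where they are.

Things in the scene. Friction and masses are not known exactly. Their poses are not given: they have to be found in the camera images.
- powder_jar: squat clear round jar with a beige cap: body 45 mm diameter up to 40 mm high, narrowing to the cap (28 mm diameter), 58 mm high in all, about 90 g. Origin: centre of the underside; z up along its axis. Stands upright on the worktop at the start. Belongs in jar_base
- vial: small slim round bottle with a green cap: body 25 mm diameter up to 38 mm high, cap 16 mm diameter, 52 mm high in all, about 30 g. Origin: centre of the underside; z up along its axis. Stands upright on the worktop. Belongs in vial_base
- carton: small upright closed white-and-green cardboard medicine carton, 30 mm (own x) by 38 mm (own y) and 78 mm high, about 60 g. Origin: centre of the underside; z up. Stands upright on the worktop. Belongs in carton_base
- bur_block: low oblong blue block, 28 mm (own x) by 58 mm (own y), with small burs standing up out of it along its length. The block itself is 16 mm high and is gripped by its long sides (28 mm across, closing along its x); the burs reach to 34 mm. About 70 g. Origin: centre of the underside; z up. Belongs in bur_base
- jar_base: white low moulded base with the large round recess, 60 mm diameter (72 mm outside). It is fixed for the whole run, at a different place and yaw in each run. The recess floor is 3 mm above the worktop (dark rubber), the rim 7 mm above the worktop and 6 mm wide. Origin: centre of the underside, on the worktop; z up
- vial_base: white low moulded base with the small round recess, 40 mm diameter (52 mm outside). It is fixed for the whole run, at a different place and yaw in each run. The recess floor is 3 mm above the worktop (dark rubber), the rim 7 mm above the worktop and 6 mm wide. Origin: centre of the underside, on the worktop; z up
- carton_base: white low moulded base with the short, nearly square recess, 44 mm (own x) by 52 mm (own y) (56 x 64 mm outside). It is fixed for the whole run, at a different place and yaw in each run. The recess floor is 3 mm above the worktop (dark rubber), the rim 7 mm above the worktop and 6 mm wide. Origin: centre of the underside, on the worktop; z up; the carton's 38 mm side goes along y, either way round
- bur_base: white low moulded base with the long rectangular recess, 42 mm (own x) by 72 mm (own y) (54 x 84 mm outside). It is fixed for the whole run, at a different place and yaw in each run. The recess floor is 3 mm above the worktop (dark rubber), the rim 7 mm above the worktop and 6 mm wide. Origin: centre of the underside, on the worktop; z up; the bur block's length goes along y, either way round
- tape_roll: bystander: roll of cloth tape lying flat, 62 mm diameter, 19 mm high, loose, at the far side of the work. Origin: centre of the underside
- tablet_bottle: bystander: large white tablet bottle, 86 mm diameter, 153 mm high, loose, upright, right of the low wooden divider that bounds the work on the right. Origin: centre of the underside
Not all that is in view belongs to the job. Of the things that look like the bur_block, take the one that is farthest to the robot's left at the start.

How it is judged:
By the outcome, as a careful person would: the job done as asked, in the order asked, and still so for the second after the job is handed in, with the robot touching nothing.
It also fails if it takes over 106 s, if anything falls off the work surface, if the arm or the gripper's body presses on something with over 40 N, if the wrist force passes 120 N, or if a joint passes its speed limit or range.

## Working session

There is one attempt and no reset: what is moved stays moved. The work goes in short steps, each a Python script; the robot and the scene stay as the last script left them, time stands still between calls to the robot, and variables do not carry over. Pictures are saved under pics/ and viewed, at most 14 in all, crops included, and the job is handed in when it is done.

```bash
ls; mkdir -p pics; python3 - <<'E'
from cell import bot
import cv2,numpy as np
for c in("top","scene"):
    im=bot.camera(c); cv2.imwrite(f"pics/{c}0.png",im[...,::-1])
    k=bot.calibration(c); print(c,k["mtx"].round(1).tolist(),k["extrinsics"].round(3).tolist())
    for t in("powder_jar","vial","carton","bur_block","jar_base","vial_base","carton_base","bur_base","tape_roll","tablet_bottle"):
        print(t,[(np.round(d["bbox"]).astype(int).tolist(),round(d["confidence"],2)) for d in bot.search_frame(c,t)])
print(bot.calibration("wrist"),bot.read_clock())
E
```

```text
pics
top [[413.5, 0.0, 279.4], [0.0, 413.5, 206.2], [0.0, 0.0, 1.0]] [[0.007, -1.0, -0.004, -0.012], [-0.995, -0.006, -0.097, 0.588], [0.097, 0.005, -0.995, 1.274], [0.0, 0.0, 0.0, 1.0]]
powder_jar [([241, 251, 15, 11], 0.63), ([158, 195, 25, 22], 0.26)]
vial []
carton [([193, 248, 16, 18], 0.68)]
bur_block [([194, 193, 18, 11], 0.75), ([339, 158, 20, 13], 0.61)]
jar_base [([157, 242, 24, 21], 0.81)]
vial_base [([280, 249, 16, 13], 0.58)]
carton_base [([158, 195, 25, 22], 0.65)]
bur_base [([233, 195, 30, 20], 0.71)]
tape_roll [([214, 150, 19, 19], 0.54)]
tablet_bottle [([376, 250, 36, 27], 0.6)]
scene [[483.2, 0.0, 278.1], [0.0, 483.2, 209.6], [0.0, 0.0, 1.0]] [[0.608, -0.794, -0.018, -0.359], [-0.364, -0.259, -0.895, 0.247], [0.705, 0.551, -0.446, 0.883], [0.0, 0.0, 0.0, 1.0]]
powder_jar [([203, 211, 16, 29], 0.73)]
vial [([278, 204, 14, 19], 0.49)]
carton [([165, 194, 14, 29], 0.78)]
bur_block [([209, 188, 17, 13], 0.58), ([367, 219, 21, 1], 0.56)]
jar_base [([136, 204, 24, 9], 0.59)]
vial_base []
carton_base [([179, 186, 21, 13], 0.56), ([249, 179, 27, 14], 0.24)]
bur_base [([232, 204, 34, 17], 0.67)]
tape_roll [([347, 231, 43, 81], 0.51), ([250, 178, 26, 13], 0.47)]
tablet_bottle [([346, 228, 42, 85], 0.97)]
{'mtx': array([[359.74447552,   0.        , 278.6376582 ],
       [  0.        , 359.74447552, 211.65468178],
       [  0.        ,   0.        ,   1.        ]]), 'hand_eye': array([[ 1.37329987e-03, -9.65071581e-01, -2.61982744e-01,
         6.56100239e-02],
       [ 9.99999042e-01,  1.27997957e-03,  5.26853969e-04,
         1.07397575e-03],
       [-1.73119233e-04, -2.61983216e-01,  9.65072414e-01,
        -1.42143771e-01],
       [ 0.00000000e+00,  0.00000000e+00,  0.00000000e+00,
         1.00000000e+00]])} 1.1
```

View pics/top0.png

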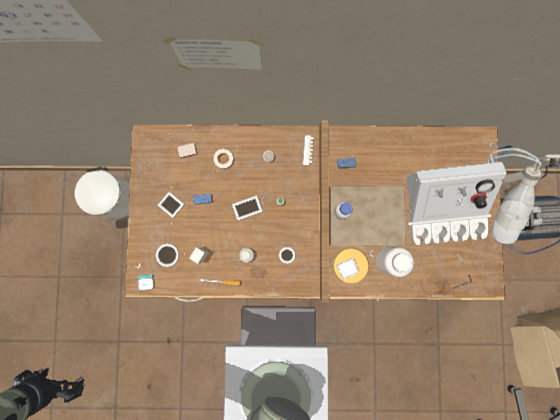

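View pics/scene0.png

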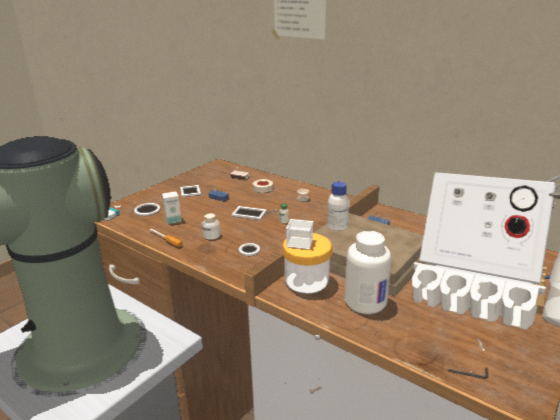

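Top view: the bases are jar (167,255), vial (287,255), carton (171,204) and bur (247,207). The objects are carton (200,255), jar (247,255), vial (281,201) and the leftmost bur block (203,199). Next I'll take closer wrist views.

```bash
cat > h.py <<'E'
from cell import bot
import cv2,numpy as np
from scipy.spatial.transform import Rotation as Ro
def quat(yaw):   # tool down, tool x at yaw from world x
    q=(Ro.from_euler('z',yaw)*Ro.from_euler('x',np.pi)).as_quat(); return [q[3],q[0],q[1],q[2]]
def rot(q): return Ro.from_quat([q[1],q[2],q[3],q[0]]).as_matrix()
def campose(name):
    """world<-camera R, origin, K"""
    k=bot.calibration(name)
    if name=="wrist":
        T=np.eye(4); T[:3,:3]=rot(bot.read_tool_rot()); T[:3,3]=bot.read_position(); T=T@k["hand_eye"]
    else: T=np.linalg.inv(k["extrinsics"])
    return T[:3,:3],T[:3,3],np.array(k["mtx"])
def topl(px,z,P):
    R,o,K=P; d=R@np.linalg.inv(K)@np.array([px[0],px[1],1.]); return (o+d*(z-o[2])/d[2])
def proj(p,P):
    R,o,K=P; c=K@(R.T@(np.asarray(p)-o)); return c[:2]/c[2]
E
python3 - <<'E'
from h import *
P=campose("top")
for n,px,z in(("jb",(167,255),.005),("vb",(287,255),.005),("cb",(171,204),.005),("bb",(247,207),.005),("carton",(200,255),.05),("jar",(247,255),.04),("vial",(281,201),.04),("bur",(203,199),.01),("tape",(223,159),.01),("divider",(323,210),.03)): print(n,topl(px,z,P).round(3))
print(np.round(rot(bot.read_tool_rot()),2).tolist())
np.set_printoptions(suppress=True)
import pickle
for i,y in enumerate((.22,.04)):
    bot.move_pose([.40,y,.26],quat(0))
    P=campose("wrist"); im=bot.camera("wrist"); cv2.imwrite(f"pics/w{i}.png",im[...,::-1]); pickle.dump(P,open(f"w{i}.pkl","wb"))
    for t in("powder_jar","vial","carton","bur_block","jar_base","vial_base","carton_base","bur_base"):
        print(t,[(np.round(d["bbox"]).astype(int).tolist(),round(d["confidence"],2)) for d in bot.search_frame("wrist",t)])
print(bot.read_joint_positions(),bot.read_clock())
E
```

```text
jb [0.433 0.348 0.005]
vb [ 0.436 -0.033  0.005]
cb [0.596 0.341 0.005]
bb [0.588 0.096 0.005]
carton [0.435 0.234 0.05 ]
jar [0.435 0.091 0.04 ]
vial [ 0.604 -0.013  0.04 ]
bur [0.612 0.237 0.01 ]
tape [0.742 0.176 0.01 ]
divider [ 0.577 -0.145  0.03 ]
[[-0.97, 0.24, -0.0], [0.24, 0.97, 0.0], [0.0, 0.0, -1.0]]
powder_jar [([370, 124, 54, 45], 0.97)]
vial [([234, 124, 47, 53], 0.46)]
carton [([233, 122, 46, 55], 0.76)]
bur_block [([483, 118, 50, 50], 0.55)]
jar_base [([128, 113, 66, 69], 0.68)]
vial_base [([483, 121, 51, 48], 0.75), ([136, 0, 44, 27], 0.27)]
carton_base [([134, 3, 48, 23], 0.55)]
bur_base [([362, 0, 92, 34], 0.57)]
powder_jar [([202, 123, 49, 48], 0.71), ([182, 1, 90, 33], 0.38)]
vial []
carton [([33, 124, 83, 53], 0.58)]
bur_block []
jar_base [([1, 114, 30, 68], 0.72)]
vial_base [([321, 118, 47, 49], 0.55)]
carton_base []
bur_base [([183, 0, 87, 33], 0.7)]
[-0.08444668  0.02759481 -0.48642434  1.05676895  0.00001001  3.0571447 ] 10.3333
```

View pics/w0.png

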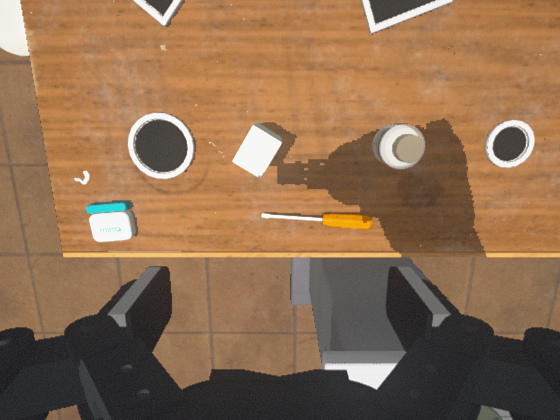

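View pics/w1.png

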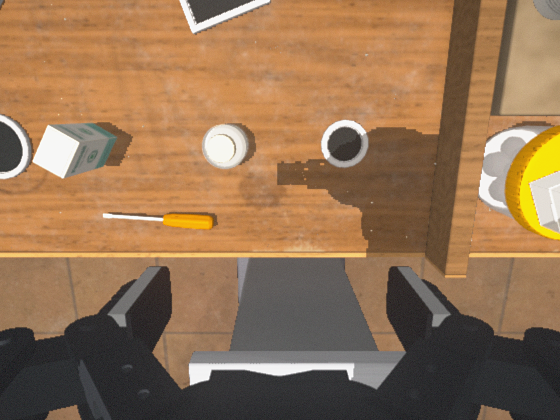

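w0 and w1: jar base (161,147 in w0), carton top (258,150 in w0), jar cap (220,148 in w1), vial base (345,144 in w1). The back row is only partly in view, so I'll take one view of it and make metric orthophotos for measuring.

```bash
cat >> h.py <<'E'
def ortho(im,P,z,c,half=.06,s=.0004):
    """metric patch centred at c on plane z; up=+x, left=+y"""
    n=int(2*half/s); src=np.float32([[0,0],[n,0],[n,n],[0,n]])
    w=[(c[0]+half,c[1]+half),(c[0]+half,c[1]-half),(c[0]-half,c[1]-half),(c[0]-half,c[1]+half)]
    dst=np.float32([proj((a,b,z),P) for a,b in w])
    return cv2.warpPerspective(im,cv2.getPerspectiveTransform(dst,src),(n,n))
def rect(mask,c,half=.06,s=.0004):
    """biggest blob near patch centre -> world centre, sizes, long-axis yaw, image box"""
    mask=cv2.morphologyEx(mask.astype(np.uint8)*255,cv2.MORPH_OPEN,np.ones((5,5)))
    cs,_=cv2.findContours(mask,cv2.RETR_EXTERNAL,cv2.CHAIN_APPROX_NONE)
    m=max(cs,key=cv2.contourArea); r=cv2.minAreaRect(m); b=cv2.boxPoints(r)
    w=np.array([[c[0]+half-v*s,c[1]+half-u*s] for u,v in b])
    e1,e2=w[1]-w[0],w[2]-w[1]; l=e1 if np.linalg.norm(e1)>np.linalg.norm(e2) else e2
    return w.mean(0),sorted([np.linalg.norm(e1),np.linalg.norm(e2)]),np.arctan2(l[1],l[0]),b
E
cat > meas.py <<'E'
from h import *
import pickle
ims=[cv2.imread(f"pics/w{i}.png") for i in range(3)]; Ps=[pickle.load(open(f"w{i}.pkl","rb")) for i in range(3)]
J=[("jar_base",0,.007,(.433,.348),"w"),("vial_base",1,.007,(.436,-.033),"w"),("carton_base",2,.007,(.596,.341),"w"),("bur_base",2,.007,(.588,.096),"w"),
("carton",0,.078,(.435,.234),"w"),("jar",1,.058,(.435,.091),"w"),("vial",2,.052,(.604,-.013),"g"),("bur",2,.016,(.612,.237),"b")]
tiles=[]
for n,i,z,c,k in J:
    o=ortho(ims[i],Ps[i],z,c); h=cv2.cvtColor(o,cv2.COLOR_BGR2HSV)
    H,S,V=[h[...,j].astype(int) for j in range(3)]
    m={"w":(S<60)&(V>185),"g":(H>40)&(H<95)&(S>60),"b":(H>98)&(H<130)&(S>80)}[k]
    try:
        p,s,y,b=rect(m,c); print(n,p.round(4),np.round(s,4),"yaw",round(np.degrees(y)%180,1))
        cv2.polylines(o,[b.astype(int)],True,(0,0,255),1)
    except ValueError: print(n,"none")
    cv2.putText(o,n,(3,12),0,.45,(255,0,255),1); tiles.append(cv2.resize(o,(200,200)))
cv2.imwrite("pics/tiles.png",np.vstack([np.hstack(tiles[:4]),np.hstack(tiles[4:])]))
E
python3 - <<'E'
from h import *
import pickle
bot.move_pose([.55,.15,.26],quat(0))
P=campose("wrist"); im=bot.camera("wrist"); cv2.imwrite("pics/w2.png",im[...,::-1]); pickle.dump(P,open("w2.pkl","wb"))
print(bot.read_clock())
import meas
E
```

```text
15.3583
jar_base [0.433  0.3496] [0.0704 0.0704] yaw 0.0
vial_base [ 0.4452 -0.0238] [0.0289 0.0514] yaw 124.0
carton_base [0.5937 0.3429] [0.0563 0.0642] yaw 51.3
bur_base [0.5943 0.1015] [0.036  0.0843] yaw 110.2
carton [0.4344 0.2409] [0.0303 0.0385] yaw 148.8
jar [0.4373 0.0931] [0.0407 0.0416] yaw 135.0
vial [ 0.6056 -0.0056] [0.0144 0.0188] yaw 90.0
bur [0.6125 0.2402] [0.027  0.0578] yaw 97.5
```

View pics/tiles.png

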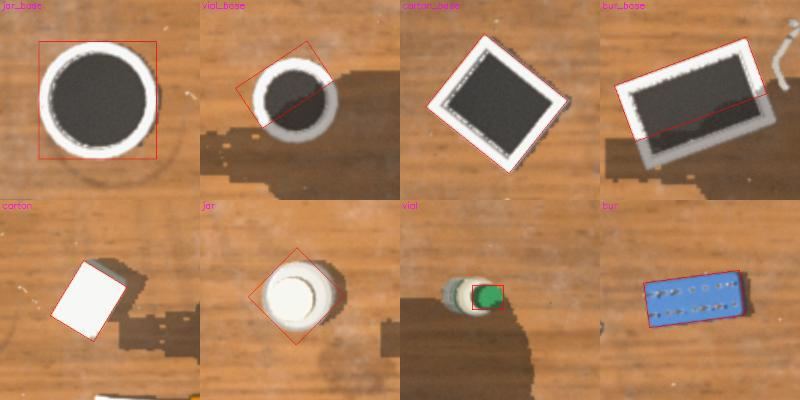

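View pics/w2.png

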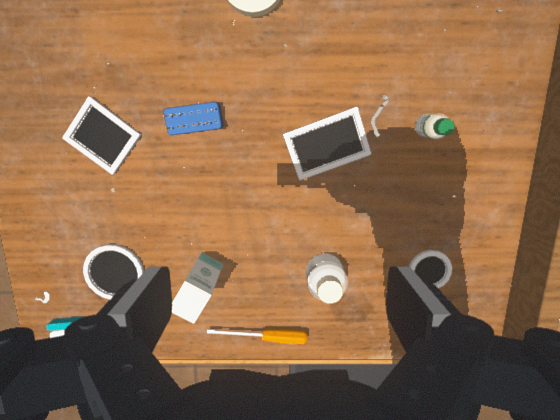

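Tiles: all outlines are clean except the bases in shadow, which I'll redo with a threshold that tolerates shadow. Jar cap centre is at tile (93,98), vial cap at (87,97). I'm starting with the jar and timing the moves.

```bash
sed -i 's/(S<60)&(V>185),"g"/(S<60)\&(V>(185 if n in("carton","jar") else 20)),"g"/' meas.py
cat >> h.py <<'E'
def go(p,yaw,speed=.25):
    bot.move_linear(list(p),speed=speed,rotation=quat(yaw)); 
def best(p,yaw):
    """of yaw, yaw+pi choose the one with least joint travel"""
    q0=np.array(bot.read_joint_positions()); c=[]
    for k in(-2,-1,0,1,2):
        q=bot.solve_ik(list(p),quat(yaw+k*np.pi))
        if q is not None: c.append((np.abs(np.array(q)-q0).max(),yaw+k*np.pi))
    return min(c)[1]
def pick(p,yaw,z,opening,force,zt=.17):
    t=bot.read_clock(); yaw=best([*p,zt],yaw); bot.set_gripper(opening)
    bot.move_pose([*p,zt],quat(yaw)); t1=bot.read_clock()
    bot.move_linear([*p,z],speed=.15); bot.set_gripper(0.,force); w=bot.read_gripper_width()
    bot.move_linear([*p,zt],speed=.2)
    print("pick move",round(t1-t,2),"total",round(bot.read_clock()-t,2),"width mm",round(w*85,1),round(bot.read_gripper_width()*85,1),"F",bot.read_finger_force(),"yaw",yaw)
def place(p,yaw,z,zt=.17,drel=.16):
    t=bot.read_clock(); yaw=best([*p,zt],yaw); bot.move_pose([*p,zt],quat(yaw)); t1=bot.read_clock()
    bot.move_linear([*p,z+.006],speed=.15); hit=bot.move_linear([*p,z-.004],speed=.02,until_force=3.)
    zz=bot.read_position()[2]; w=bot.read_gripper_width(); bot.set_gripper(min(1,w+drel)); bot.move_linear([*p,zt],speed=.2)
    print("place move",round(t1-t,2),"total",round(bot.read_clock()-t,2),"hit",hit,"z-nominal",round(zz-z,4),"clock",bot.read_clock())
E
python3 - <<'E'
from h import *
import meas
pick((.4365,.0948),np.pi,.012,.85,35)
place((.433,.3496),np.pi,.015)
E
```

```text
jar_base [0.4332 0.349 ] [0.0708 0.0716] yaw 90.0
vial_base [ 0.4358 -0.0302] [0.0508 0.0512] yaw 90.0
carton_base [0.594  0.3419] [0.0579 0.0656] yaw 51.2
bur_base [0.5855 0.0983] [0.0546 0.0843] yaw 110.2
carton [0.4344 0.2409] [0.0303 0.0385] yaw 148.8
jar [0.4373 0.0931] [0.0407 0.0416] yaw 135.0
vial [ 0.6056 -0.0056] [0.0144 0.0188] yaw 90.0
bur [0.6125 0.2402] [0.027  0.0578] yaw 97.5
pick move 0.96 total 3.48 width mm 43.3 43.1 F 35.67086428811308 yaw 0.0
place move 1.0 total 3.72 hit True z-nominal 0.001 clock 22.5583
```

```bash
python3 - <<'E'
from h import *
pick((.6056,-.0065),np.pi/2,.010,.65,25)
place((.4358,-.0302),np.pi/2,.013)
pick((.4344,.2409),np.radians(148.8),.028,.6,25,zt=.2)
place((.594,.342),np.radians(51.2),.031,zt=.2)
bot.move_pose([.5,.15,.26],quat(0))
im=bot.camera("wrist"); cv2.imwrite("pics/w3.png",im[...,::-1]); print(bot.read_clock())
E
```

```text
pick move 1.68 total 4.23 width mm 23.6 23.9 F 24.977509750510762 yaw -1.5707963267948966
place move 0.72 total 3.48 hit True z-nominal 0.0006 clock 30.2667
pick move 1.34 total 3.96 width mm 29.4 29.3 F 27.652435898780823 yaw -0.5445427266222307
place move 1.55 total 4.45 hit True z-nominal 0.0007 clock 38.675
40.875
```

View pics/w3.png

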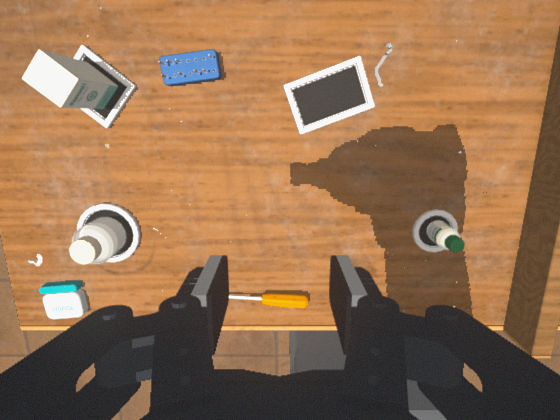

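w3 shows the jar (95,240), vial (445,235) and carton (85,80) each inside its recess, and the force contacts came at floor height. Next is the bur block, with a touch-down to find fingertip height.

```bash
python3 - <<'E'
from h import *
p=[.6125,.2402]; zt=.15
yaw=best([*p,zt],np.radians(97.5)); bot.set_gripper(.55)
bot.move_pose([*p,zt],quat(yaw)); bot.move_linear([*p,.012],speed=.15)
h=bot.move_linear([*p,-.012],speed=.02,until_force=3.); zc=bot.read_position()[2]
zg=zc+.0055; bot.move_linear([*p,zg],speed=.05); bot.set_gripper(0.,40); w=bot.read_gripper_width()
print("touch",h,zc,"width",w*85,"F",bot.read_finger_force())
bot.move_linear([*p,zt],speed=.15); print("width",bot.read_gripper_width()*85,bot.read_clock())
im=bot.camera("wrist"); cv2.imwrite("pics/w4.png",im[...,::-1]); open("zg","w").write(str(zg))
E
```

```text
touch True -0.0024730287893115002 width 26.677738968820528 F 39.98976409435272
width 26.81143320480564 46.0167
```

View pics/w4.png

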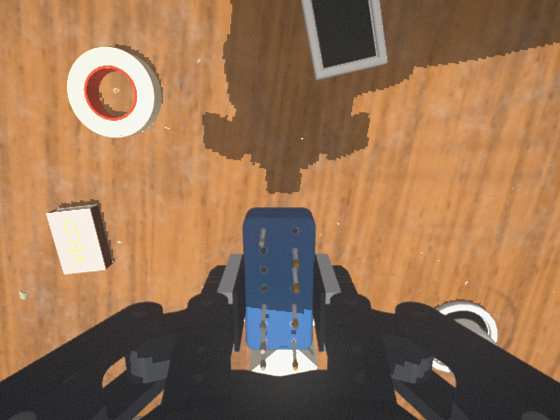

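w4: the bur block is held level and centred between the pads (about 280,280). Placing it.

```bash
python3 - <<'E'
from h import *
zg=float(open("zg").read())
place((.5855,.0983),np.radians(110.2),zg+.003,zt=.15,drel=.1)
bot.set_gripper(1.)
bot.move_pose([.45,.15,.30],quat(0))
P=campose("wrist"); im=bot.camera("wrist"); cv2.imwrite("pics/w5.png",im[...,::-1])
bgr=im[...,::-1]
t=[ortho(bgr,P,.019,c) for c in((.5855,.0983),)]+[ortho(bgr,P,.005,c) for c in((.594,.342),(.433,.349),(.436,-.030))]
cv2.imwrite("pics/t5.png",np.vstack([np.hstack(t[:2]),np.hstack(t[2:])])); print(bot.read_clock())
E
```

```text
place move 0.63 total 3.21 hit True z-nominal 0.0007 clock 49.275
50.8833
```

View pics/t5.png

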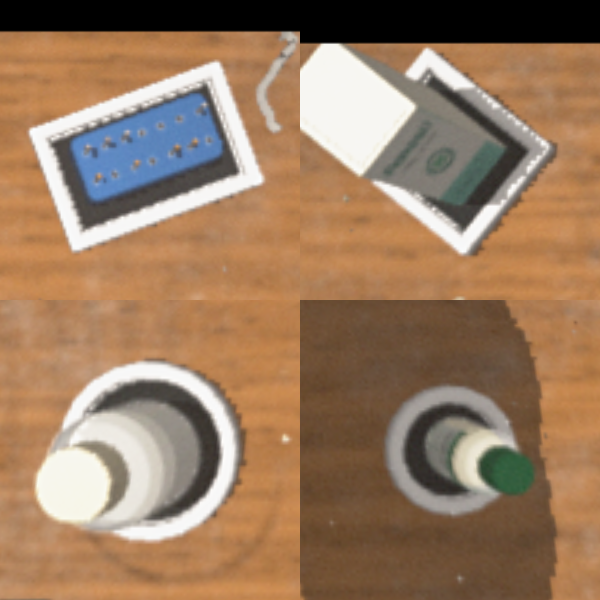

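t5: the bur block lies inside its recess, about 3° off its axis. Recess floor shows on the visible sides of the carton, jar and vial, and every contact was at floor height.

```bash
python3 -c "
from cell import bot
print(bot.close_job())"
```

```text
the job is handed in; nothing more can be done
None
```

The job is handed in at about 51 s of the 106 s allowed: the jar, vial, carton and bur block sit in their matching recesses, each set down to contact at floor height, with the bur block about 3° off its recess axis; the tape roll and tablet bottle were not touched.

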